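# Check the teslameter in the reference magnet

### The job

Lift the yellow pocket teslameter out of its stand, turn it so that its display side faces the red pole of the reference magnet, and lower its blade gently into the magnet's slot until the white depth line is level with the magnet's top face. Finish holding it there, upright and still, with its weight in the gripper and without pressing on the slot; do not disturb the other things on the bench.

Things in the scene. Friction and masses are not known exactly. Their poses are not given: they have to be found in the camera images.
- probe: Pocket teslameter, rigid, 130 g (+-25 %), upright in the stand, facing any way. Origin: centre of the blade tip; z up along it; x out of the sensing side (display; orange stripe on the top end, dot on the blade). Black blade z 0 to 60 mm, 5 mm thick (x), 14 mm wide (y); yellow handle z 60 to 160 mm, 20 (x) by 30 mm (y). Grip it at z 110 to 140 mm across either pair of faces.
- depth_line (a point): Centre of the blade at the middle of the 3 mm wide white depth line, 46 mm above the tip (14 mm below the handle).
- display (a point): Centre of the display on the sensing side of the handle, 10 mm from the instrument's axis, 140 mm above the tip.
- stand: Stand of the teslameter, fixed block 74 by 74 by 84 mm. Origin at the centre of its underside, axes parallel to the teslameter standing in it. A pocket 14 mm deep takes the handle's foot (1.5 mm play all round), a 13 by 22 mm hole below it the blade, tip 10 mm above the table. Lift straight up 80 mm to clear it.
- magnet_case: Cream case, fixed, 130 (x) by 104 (y) by 55 mm high; in its middle the reference magnet, a steel block 70 by 50 mm, top 75 mm above the table. Origin at table height under the slot's centre; z up, x towards the red (north) pole, -x to the blue one. The lid stands open on the -x side: from 65 mm off the slot it leans out to 175 mm and up to 150 mm above the table.
- slot_mouth (a point): Centre of the slot's mouth in the magnet's top face, 75 mm above the table; same axes as the case. The slot runs straight down, 60 mm deep, 7 mm (x, from pole to pole) by 16 mm (y): 2 mm wider and longer than the blade, with a 2 mm bevel round its mouth.
- resistor: Standard resistor, bystander: upright aluminium can with black top and brass terminals, 60 mm across, 86 mm high, loose. Origin at the centre of its underside.
- zero_chamber: Zero-field chamber, bystander: upright dark steel cup, 42 mm across, 60 mm high, loose. Origin at the centre of its underside.
- blade_cover: Red plastic blade cover, bystander: flat sleeve lying down, 66 mm long (x), 26 mm wide, 16 mm high, loose. Origin at the centre of its underside.
Not all that is in view belongs to the job. Leave any purple look-alike of the probe alone.

How it is judged:
By the outcome, as a careful person would: the job done as asked, in the order asked, and still so for the second after the job is handed in, while the arm keeps its last pose, push and grip.
It also fails if it takes over 48 s, if anything falls off the work surface, if the arm or the gripper's body presses on something with over 40 N, if the wrist force passes 120 N, or if a joint passes its speed limit or range.

### The arm

A 6-joint arm with a two-finger parallel gripper is mounted at the origin on the work surface. World frame = base frame: x ahead of the robot, y to its left, z up, the work surface at z = 0. Lengths are in mm, angles in rad, forces in N, time in s.
With the tool pointing down it reaches from about 350 to 775 mm from the base axis. Payload 7.3 kg.
Tool frame: the origin (TCP) lies at the very end of the fingers, on their centre line; the grasp point (between the pads) lies 19 mm behind it (grip_depth is the distance from the TCP to the grasp point, in mm); z points along the fingers, y is the line along which they close (so a half turn about z gives the same grasp; the last joint's range is limited). The gripper opens to 92 mm and grips with 3 to 60 N. Pads are 19 mm wide; open, the fingers measure 130 mm over their backs; the gripper's body (75 mm by 190 mm) begins 47 mm behind the grasp point.
Start: joints at [1.145, 0.342, 1.524, -0, 1.275, -0.146], TCP at [144.97, 504.607, 226.741] pointing down, gripper open.
Joint ranges: [-2.53, 2.53], [-0.77, 2.02], [0.04, 2.7], [-1, 4.14], [0.28, 2.66], [-3.11, 3.11]. Speed limits (rad/s): [2.57, 2.57, 3.14, 3.14, 3.14, 3.14].

### API

Orientations are given as a unit quaternion [x, y, z, w].
In Python, from cell import * gives the robot as it stands. Calls block until the motion is done:
- goto(position, orientation): joint-space move of the TCP to a pose.
- line_to(position, frame=None, v=150, f_stop=None): straight line of the TCP; frame=None keeps the orientation; v is the mean speed in mm/s. With f_stop (N) it stops when the force on the tool has changed by that much, and returns True; else False.
- movej(angles): joint-space move.
- set_gripper(opening, newtons=None): opening from 0.0 (shut) to 1.0 (fully open); newtons is the grip in N (None keeps the last); returns when the fingers have stopped.
- hold(seconds).
- inverse_kinematics(position, orientation): joint angles nearest the present ones, or None.
- get_obs(): the state.
- camera(name): name is "scene" or "side" or "wrist"; returns a dict with "image" (480x640x3 uint8, blue, green, red), "fx", "fy", "cx", "cy" (pixels), "xyz" and "rotation" of the camera in the world. Camera axes: x right, y up, looking along -z (the intrinsics and any distortion apply to the point x, -y, -z); pixel columns grow to the right and rows downward; lengths in mm; the calibration is good to about 2 mm. A picture is of the moment at which its call begins. There is no depth.
A pose or a line that the arm cannot do raises Unreachable and nothing moves.
- sign_off(): hands the job in; it is judged then, once.
The state is a dict: "time_s": time; "q": joint angles; "joint_vel": joint speeds; "tau": joint torques, N m; "ee_pos": TCP position; "tool_rot": TCP orientation; "contact_force": force on the tool from outside, world axes, zero at the start; "wrist_torque": the same for the moment, N m; "opening": opening from 0.0 (shut) to 1.0 (fully open); "grip_force": force on a finger pad.
Only numpy, scipy, OpenCV 4.12 (cv2) and the standard library are available. Lean on these libraries where they do the work, as an engineer would, in place of code of your own. Each camera call takes 0.05 s, during which the arm holds its last target. There are 200 camera calls.

## Working session

There is one attempt and no reset: what is moved stays moved. The work goes in short steps, each a Python script; the robot and the scene stay as the last script left them, time stands still between calls to the robot, and variables do not carry over. Pictures are saved under pics/ and viewed, at most 10 in all, crops included, and the job is handed in when it is done.

```bash
ls; mkdir -p pics; python3 - <<'E'
from cell import *
import cv2,numpy as np
for n in ("scene","side"):
    c=camera(n); cv2.imwrite(f"pics/{n}0.png",c["image"]); print({k:np.round(v,4).tolist() if not isinstance(v,str) else v for k,v in c.items() if k!="image"})
o=get_obs(); print(o)
E
```

```text
pics
{'fx': 501.8473, 'fy': 501.8473, 'cx': 322.0251, 'cy': 240.6768, 'xyz': [1045.5512, -790.4929, 1059.1763], 'rotation': [0.3681, 0.1041, 0.2246, 0.8963]}
{'fx': 516.8193, 'fy': 516.8193, 'cx': 322.2654, 'cy': 236.7007, 'xyz': [545.9032, 845.8063, 762.0019], 'rotation': [-0.0104, 0.4388, 0.8982, -0.0242]}
{'time_s': 0.1, 'q': array([ 1.14501698e+00,  3.42671556e-01,  1.52490175e+00,  2.29530936e-05,
        1.27542020e+00, -1.45980308e-01]), 'joint_vel': array([ 0.0017288 , -0.00066472, -0.00305164,  0.00180697, -0.00059194,
        0.0042743 ]), 'tau': array([ 1.54007334e-04, -4.32015359e+01, -2.44688988e+01,  7.18233478e-02,
        5.27624774e-02, -2.94422910e-05]), 'ee_pos': array([144.79712865, 504.2632932 , 226.11175357]), 'tool_rot': array([ 1.39446900e-01,  9.90229302e-01, -6.68902673e-04, -2.08052918e-04]), 'contact_force': array([-0.04952213,  0.17605122,  0.54890495]), 'wrist_torque': array([-0.01671134,  0.00231357,  0.00410961]), 'grip_force': 0.0, 'opening': 0.9980724709597263}
```

View pics/scene0.png

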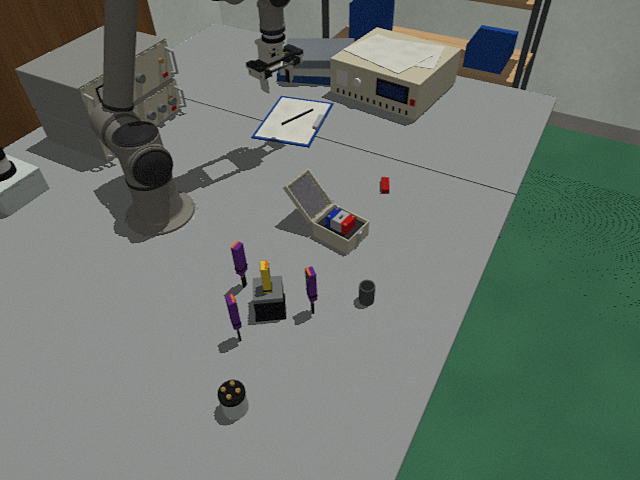

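View pics/side0.png

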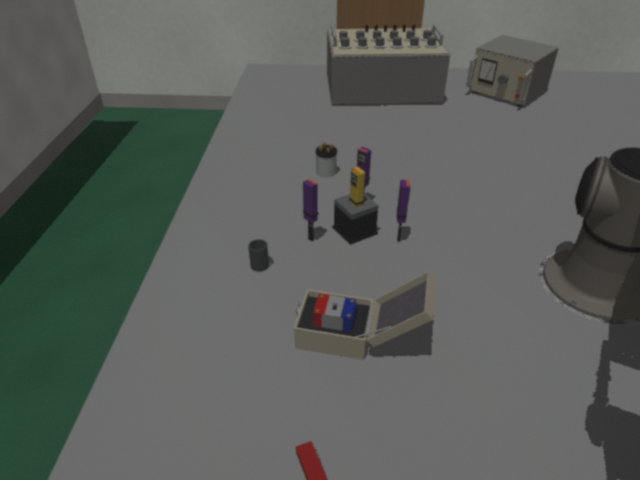

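The scene view shows the yellow probe at (265,275) in its stand (268,300), purple look-alikes at (239,265), (234,315) and (312,290), and the magnet at (342,221) with the lid on its left. The side view shows the probe at (357,185), and the magnet at (335,313) with red on the left and blue on the right.

```bash
cat > h.py <<'E'
from cell import *
import cv2,numpy as np
from scipy.spatial.transform import Rotation as R
def ray(c,p):
    d=np.array([(p[0]-c["cx"])/c["fx"],-(p[1]-c["cy"])/c["fy"],-1.0])
    return np.array(c["xyz"],float),R.from_quat(c["rotation"]).apply(d)
def onplane(c,p,z):
    o,d=ray(c,p); return o+d*(z-o[2])/d[2]
def project(c,P):
    q=R.from_quat(c["rotation"]).inv().apply(np.array(P)-c["xyz"]); return np.array([c["cx"]-c["fx"]*q[0]/q[2],c["cy"]+c["fy"]*q[1]/q[2]])
def tri(rays):
    A=0;b=0
    for o,d in rays:
        d=d/np.linalg.norm(d);M=np.eye(3)-np.outer(d,d);A=A+M;b=b+M@o
    return np.linalg.solve(A,b)
def mask(img,lo,hi):
    return cv2.inRange(cv2.cvtColor(img,cv2.COLOR_BGR2HSV),lo,hi)
def blobs(m,amin=20):
    n,l,s,c=cv2.connectedComponentsWithStats(m); return [(s[i,4],c[i],s[i,:4]) for i in range(1,n) if s[i,4]>=amin]
E
python3 - <<'E'
from h import *
np.set_printoptions(precision=0,suppress=True)
S=camera("scene");D=camera("side")
print("probe top sc",onplane(S,(266,264),170),"side",onplane(D,(357,171),170), tri([ray(S,(265,276)),ray(D,(357,186))]))
print("magnet",onplane(S,(342,221),75),onplane(D,(335,309),75),tri([ray(S,(342,221)),ray(D,(335,309))]))
for p in [(245,285),(239,340),(313,312),(232,415),(367,303),(385,190)]: print("sc",p,onplane(S,p,0))
for p in [(311,239),(400,240),(365,185),(327,173),(259,267)]: print("sd",p,onplane(D,p,0))
for p in [(239,245),(232,296),(311,268)]: print("sc top",p,onplane(S,p,160))
for p in [(311,182),(405,182),(364,151)]: print("sd top",p,onplane(D,p,160))
red=onplane(D,(321,306),75);blue=onplane(D,(349,312),75);print(red,blue,np.degrees(np.arctan2(*(red-blue)[1::-1])))
W=camera("wrist");o=get_obs();T=R.from_quat(o["tool_rot"])
print("cam in tool",T.inv().apply(W["xyz"]-o["ee_pos"]),(T.inv()*R.from_quat(W["rotation"])).as_matrix(),W["fx"],W["cx"])
E
```

```text
probe top sc [ 522. -151.  170.] side [ 520. -155.  170.] [ 518. -157.  129.]
magnet [569. 159.  75.] [556. 180.  75.] [559. 170.  64.]
sc (245, 285) [ 413. -122.    0.]
sc (239, 340) [ 503. -277.    0.]
sc (313, 312) [ 624. -115.    0.]
sc (232, 415) [ 604. -446.    0.]
sc (367, 303) [736. -23.   0.]
sc (385, 190) [590. 431.   0.]
sd (311, 239) [ 622. -120.    0.]
sd (400, 240) [ 410. -128.    0.]
sd (365, 185) [ 490. -368.    0.]
sd (327, 173) [ 598. -426.    0.]
sd (259, 267) [731. -13.   0.]
sc top (239, 245) [ 420. -121.  160.]
sc top (232, 296) [ 501. -264.  160.]
sc top (311, 268) [ 619. -105.  160.]
sd top (311, 182) [ 620. -119.  160.]
sd top (405, 182) [ 414. -131.  160.]
sd top (364, 151) [ 502. -266.  160.]
[582. 173.  75.] [530. 186.  75.] -13.401971357271917
cam in tool [  78.   -0. -158.] [[-0.  1.  0.]
 [ 1.  0.  0.]
 [ 0.  0. -1.]] 423.5214323503492 324.06926819905806
```

```bash
python3 - <<'E'
from h import *
q=[0,1,0,0]
goto([638,170,215],q); hold(.3); c=camera("wrist"); cv2.imwrite("pics/wm.png",c["image"]); np.save("wm.npy",c,allow_pickle=True)
goto([598,-153,240],q); hold(.3); c=camera("wrist"); cv2.imwrite("pics/wp.png",c["image"]); np.save("wp.npy",c,allow_pickle=True)
o=get_obs();print(o["time_s"],o["ee_pos"],o["q"],o["contact_force"])
E
```

```text
4.325 [ 598.20101496 -152.3237119   239.94183579] [-3.73429940e-01  5.06471728e-01  1.22744657e+00  1.46204272e-05
  1.40774042e+00 -1.94527992e+00] [-0.24064885  0.25445867  0.71228139]
```

View pics/wm.png

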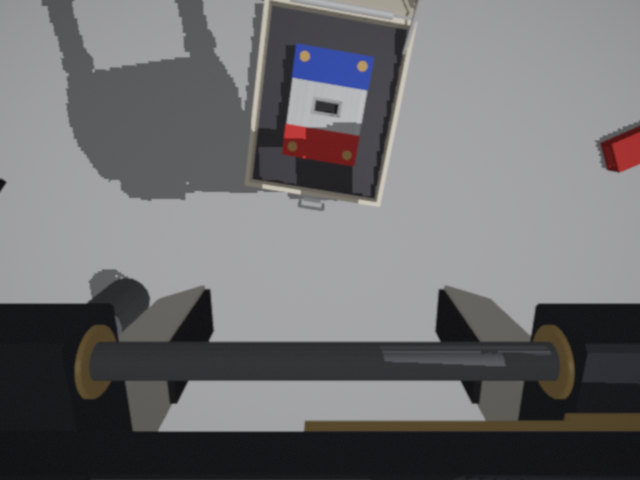

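View pics/wp.png

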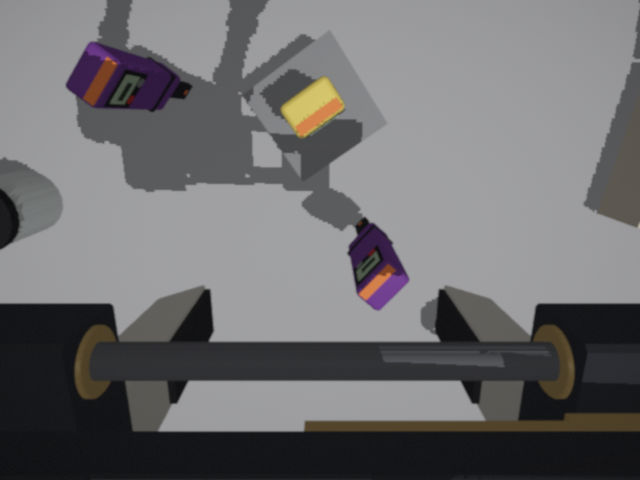

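The magnet view shows the slot at (327,107), with the blue pole above it and the red pole below. The probe view shows the yellow top at (313,107), with the orange stripe on its lower-right long side (319,118).

```bash
python3 - <<'E'
from h import *
np.set_printoptions(precision=2,suppress=True)
c=np.load("wm.npy",allow_pickle=True).item(); im=c["image"]
print(R.from_quat(c["rotation"]).as_matrix(), c["xyz"])
def quad(m,z,c):
    cs,_=cv2.findContours(m,cv2.RETR_EXTERNAL,cv2.CHAIN_APPROX_NONE); k=max(cs,key=cv2.contourArea)
    P=np.array([onplane(c,p[0]+0.,z)[:2] for p in k],np.float32); r=cv2.minAreaRect(P); return r,cv2.boxPoints(r)
roi=np.zeros(im.shape[:2],np.uint8); roi[30:175,270:385]=255
bl=mask(im,(105,120,60),(130,255,255))&roi; rd=(mask(im,(0,150,60),(8,255,255))|mask(im,(172,150,60),(180,255,255)))&roi
for n,m in(("blue",bl),("red",rd)): print(n,*quad(cv2.morphologyEx(m,cv2.MORPH_CLOSE,np.ones((9,9))),75,c))
s=np.zeros_like(roi); s[97:117,313:342]=255; g=cv2.cvtColor(im,cv2.COLOR_BGR2GRAY)
print(g[96:120:2,308:346:2]); 
for t in(60,120): print("slot",t,quad(((g<t)*255).astype(np.uint8)&s,75,c)[0])
c=np.load("wp.npy",allow_pickle=True).item(); im=c["image"]; roi[:]=0; roi[60:150,260:360]=255
ye=mask(im,(20,120,90),(35,255,255))&roi; og=mask(im,(5,120,90),(17,255,255))&roi
print("top",*quad(cv2.morphologyEx(ye|og,cv2.MORPH_CLOSE,np.ones((5,5))),170,c)); print("yellow",quad(ye,170,c)[0]);print("stripe",quad(og,170,c)[0])
E
```

```text
[[-0.   -0.96 -0.28]
 [ 1.   -0.   -0.  ]
 [ 0.   -0.28  0.96]] [559.67 170.75 373.02]
blue ((529.91455078125, 175.99835205078125), (51.819393157958984, 20.627910614013672), 80.79418182373047) [[515.59 152.07]
 [535.95 148.77]
 [544.24 199.92]
 [523.88 203.22]]
red ((580.5261840820312, 167.59107971191406), (51.023406982421875, 20.699560165405273), 80.83370971679688) [[566.24 144.05]
 [586.68 140.76]
 [594.81 191.13]
 [574.37 194.43]]
[[182 183 179 172 175 178 178 179 181 181 181 182 182 183 183 184 183 183
  182]
 [183 183 175 160 156 158 161 163 167 171 175 178 180 182 184 184 184 183
  182]
 [183 182 173 155 117 117 132 141 145 150 152 155 158 163 166 172 177 181
  181]
 [183 182 171 150  74  55  57  62  76  93 106 119 133 141 145 150 147 169
  182]
 [183 181 167 142  64  50  49  49  50  50  52  55  58  62  71 115 150 173
  182]
 [183 180 164 135  55  49  49  50  51  51  50  50  51  42  29 111 154 176
  182]
 [183 178 161 127  50  49  50  51  51  50  51  51  50  42  36 120 157 179
  181]
 [183 173 157 125  80  65  54  50  48  47  47  46  50  40  47 131 161 181
  182]
 [183 173 157 
[... 236 characters left out ...]
80 180 182 182 181 183 182 182 182 183 183 183 182 179 176 180 182
  183]]
slot 60 ((555.3477783203125, 172.2169189453125), (13.904684066772461, 5.283926963806152), 80.19166564941406)
slot 120 ((555.2921752929688, 172.1940155029297), (15.736433982849121, 7.179203987121582), 81.00453186035156)
top ((516.9114990234375, -158.00645446777344), (19.619447708129883, 28.973522186279297), 34.96746826171875) [[ 500.57 -151.76]
 [ 517.18 -175.5 ]
 [ 533.25 -164.26]
 [ 516.65 -140.51]]
yellow ((516.9114990234375, -158.00645446777344), (19.619447708129883, 28.973522186279297), 34.96746826171875)
stripe ((521.4635009765625, -154.91909790039062), (5.931880950927734, 26.376327514648438), 34.588077545166016)
```

```bash
cat >> h.py <<'E'
def down(deg): return (R.from_euler('z',deg,degrees=True)*R.from_euler('x',180,degrees=True)).as_quat()
def st(*t):
    o=get_obs(); print(*t,round(o["time_s"],2),o["ee_pos"].round(2),"F",o["contact_force"].round(2),"M",o["wrist_torque"].round(3),"grip",round(float(o["grip_force"]),1),round(float(o["opening"])*92,2)); return o
E
python3 - <<'E'
from h import *
p=[516.9,-158.0]; q=down(124.9)
set_gripper(0.5); goto([*p,240],q); st("above"); line_to([*p,122],v=90); hold(.2); a=st("down")
set_gripper(0.0,6); hold(.3); b=st("grip"); print((b["contact_force"]-a["contact_force"]).round(2))
c=camera("wrist"); cv2.imwrite("pics/wg.png",c["image"])
E
```

```text
above 6.08 [ 517.27 -158.09  240.19] F [-0.29 -0.09 -0.6 ] M [-0.134  0.045 -0.051] grip 0.0 45.79
down 7.74 [ 517.07 -158.06  122.35] F [ 0.13 -0.95 -0.52] M [-0.042  0.041 -0.045] grip 0.0 45.98
grip 8.57 [ 516.92 -157.98  122.  ] F [-0.1   0.83  0.21] M [-0.05   0.017 -0.016] grip 6.0 20.09
[-0.23  1.79  0.72]
```

View pics/wg.png

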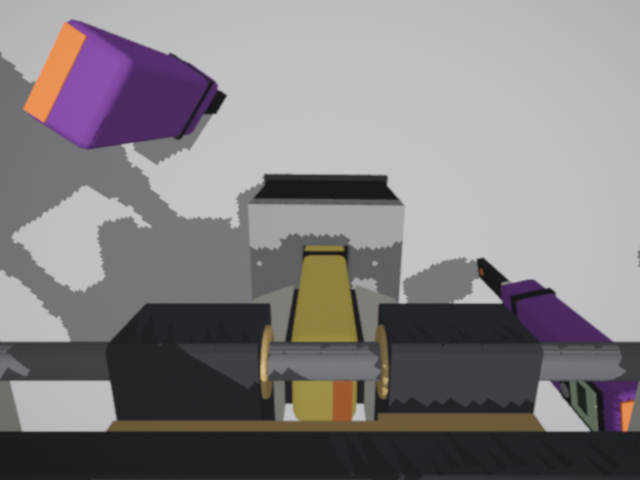

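The view shows the handle (yellow, 290–355) centred between the pads, with a 20 mm opening and hardly any side force. Next I grip firmly, lift, carry and look at the tip above the slot.

```bash
python3 - <<'E'
from h import *
p=[516.9,-158.0]
set_gripper(0.0,28); hold(.2); st("firm")
line_to([*p,205],v=80); st("lifted"); line_to([*p,290],v=150)
s=[555.3,172.1]; q=down(124.9-44.2)
goto([*s,290],q); st("over")
line_to([*s,112+83],v=100); hold(.4); o=st("near")
c=camera("wrist"); np.save("wi.npy",c,allow_pickle=True)
tip=np.array([*o["ee_pos"][:2],o["ee_pos"][2]-112]); print("tip px",project(c,tip),"slot px",project(c,[*s,75]))
im=c["image"]; u,v=project(c,[*s,75]).astype(int); print(u,v)
r=im[max(v-110,0):v+40,max(u-100,0):u+100]; cv2.imwrite("pics/wi.png",cv2.resize(r,None,fx=4,fy=4,interpolation=cv2.INTER_CUBIC)); print(r.shape,max(v-110,0),max(u-100,0))
E
```

```text
firm 9.04 [ 516.92 -158.    122.  ] F [-0.41 -0.04  0.04] M [-0.013 -0.036 -0.029] grip 28.0 19.99
lifted 10.23 [ 516.59 -157.87  204.39] F [ 0.1  -0.97 -1.05] M [-0.058  0.047 -0.027] grip 28.0 20.03
over 12.21 [555.32 171.36 289.44] F [-0.1   0.06 -1.27] M [-0.056  0.012 -0.001] grip 28.0 19.8
near 13.71 [555.35 172.11 195.13] F [ 0.06  0.23 -1.45] M [-0.093  0.106 -0.006] grip 28.0 19.74
tip px [325.92078219 235.3217191 ] slot px [325.80377064 232.06812144]
325 232
(150, 200, 3) 122 225
```

View pics/wi.png

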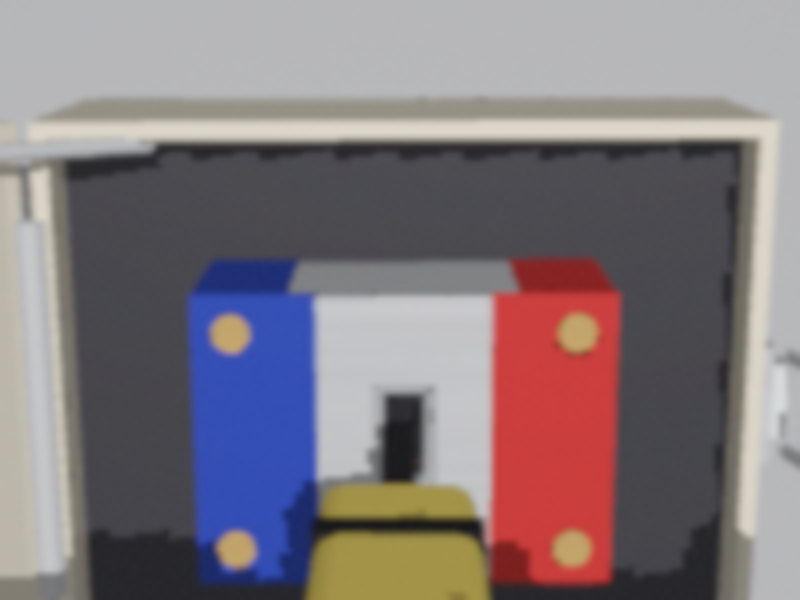

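The crop shows the slot centred at about column 405, between blue (left) and red (right), and the handle foot at about column 400. The blade is dark against the dark slot, so I stretch the contrast.

```bash
python3 - <<'E'
from h import *
c=np.load("wi.npy",allow_pickle=True).item(); im=c["image"]
r=im[210:260,295:355].astype(float); r=np.clip((r-5)*3.2,0,255).astype(np.uint8)
cv2.imwrite("pics/wi2.png",cv2.resize(r,None,fx=12,fy=12,interpolation=cv2.INTER_NEAREST))
g=cv2.cvtColor(im,cv2.COLOR_BGR2GRAY); print(g[216:246,314:338])
E
```

```text
[[195 195 195 194 194 194 194 194 194 194 194 194 194 195 195 195 195 195
  195 195 195 195 195 195]
 [195 195 195 193 191 191 191 191 191 191 191 191 191 191 191 191 191 191
  191 192 194 196 196 196]
 [196 196 195 190 183 179 180 180 180 180 180 179 179 179 179 178 178 175
  173 179 190 195 196 196]
 [196 196 195 189 180 174 171 167 164 164 164 163 163 162 162 162 161 156
  153 168 187 195 197 196]
 [196 197 196 190 181 173 159 137 123 119 120 119 119 119 119 121 129 144
  157 172 188 196 197 197]
 [197 197 196 190 181 171 149 107  72  66  68  68  69  69  69  76 103 140
  163 176 189 196 198 197]
 [196 197 196 191 181 171 147  99  57  47  48  49  49  50  48  58  96 139
  164 177 189 196 198 198]
 [197 197 195 190 181 171 147  99  58  47  47  48  47  46  43  51  94 138
  161 175 189 196 197 198]
 [197 197 195 190 181 171 147  99  57  47  46  46  46  46  41  48  92 134
  153 167 187 196 198 198]
 [196 196 195 190 181 172 147  99  58  47  46  46  47  45  40  47  91 132
  148 163 186 196 197 197]
 [195 196 195 190 182 171 146  97  55  44  44  43  45  43  39  48  91 132
  147 162 185 19
[... 1230 characters left out ...]
84 180 160 127 102  76  43  29  28  29  28  27  32  46  68 109 148
  168 176 186 193 195 195]
 [152 151 150 138 119 102  77  45  29  28  28  28  29  38  64  94 127 156
  170 177 187 194 195 195]
 [125 124 124 120 115 102  76  44  33  32  32  32  33  46  81 115 143 163
  172 177 187 194 196 196]
 [125 124 125 123 120 112  95  79  74  74  75  74  74  81 105 131 153 165
  169 173 182 188 190 190]
 [137 136 136 136 135 133 128 125 124 124 124 124 124 126 132 141 150 155
  155 157 162 165 166 167]
 [142 141 141 142 142 140 140 140 139 140 139 140 140 141 141 143 145 145
  145 146 146 148 148 148]
 [142 142 142 142 142 142 142 141 142 142 142 143 142 143 143 143 143 143
  143 143 143 143 143 143]]
```

View pics/wi2.png

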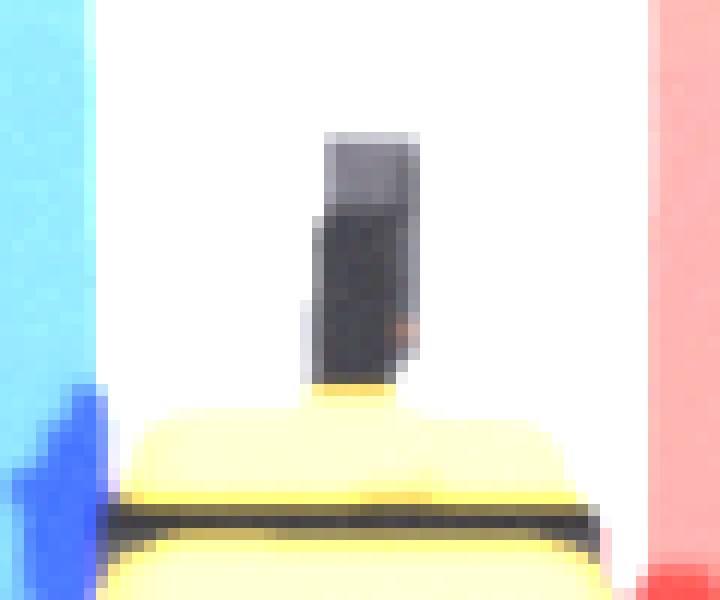

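The stretched view shows the blade tip dark between columns 321 and 327.5 (centre about 324.3), with its front edge at row 227. The slot spans columns 320.8–330.3 and its +y end is at row 220.2, so the blade sits about 0.9 mm too far towards blue. I compute the y offset the same way.

```bash
python3 - <<'E'
from h import *
c=np.load("wi.npy",allow_pickle=True).item()
s=np.array([555.3,172.1]); a=np.radians(-9.3); ex=np.array([np.cos(a),np.sin(a)]); ey=np.array([-ex[1],ex[0]])
P=lambda x,y,z:project(c,[*(s+x*ex+y*ey),z])
print("slot end",P(0,8,73),P(0,8,75),P(0,10,75),"blade",P(0,7,83),P(0,8,83),"foot",P(0,15,143),"x edges",P(-3.5,0,73),P(3.5,0,73), P(1,0,75)-P(0,0,75))
E
```

```text
slot end [325.79864649 219.95115238] [325.81117262 220.66053636] [325.81304154 217.78025134] blade [325.86199121 225.0680688 ] [325.86300137 223.59571873] foot [326.37992093 239.24074659] x edges [320.68794786 231.29207368] [330.89481641 231.28590229] [ 1.46781292e+00 -8.87895754e-04]
```

```bash
python3 - <<'E'
from h import *
s=np.array([555.3,172.1]); a=np.radians(-9.3); ex=np.array([np.cos(a),np.sin(a)]); ey=np.array([-ex[1],ex[0]])
t=s+.9*ex+1.3*ey
line_to([*t,112+79],v=20); hold(.5); o=st("near2")
c=camera("wrist"); im=c["image"]
P=lambda x,y,z:project(c,[*(s+x*ex+y*ey),z])
print("slot end",P(0,8,73),"blade if centred",P(0,7,79),"edges",P(-2.5,7,79),P(2.5,7,79),P(-3.5,8,73),P(3.5,8,73))
r=im[205:255,295:355].astype(float); r=np.clip((r-5)*3.2,0,255).astype(np.uint8)
cv2.imwrite("pics/wi3.png",cv2.resize(r,None,fx=12,fy=12,interpolation=cv2.INTER_NEAREST))
print(cv2.cvtColor(im,cv2.COLOR_BGR2GRAY)[214:240,316:336])
E
```

```text
near2 14.62 [556.42 173.23 191.05] F [-0.2   0.58 -0.71] M [-0.118  0.058 -0.004] grip 28.0 19.67
slot end [324.56487556 223.23652296] blade if centred [324.57642608 226.95902244] edges [320.78294516 226.96129024] [328.36991165 226.95675463] [319.3560423  223.23964003] [329.77371758 223.23340589]
[[196 196 196 196 196 196 196 197 196 196 197 197 196 196 196 197 197 197
  197 197]
 [196 196 196 196 196 196 197 197 197 196 197 197 197 197 197 197 197 197
  198 197]
 [195 195 195 195 195 196 196 196 196 196 196 196 196 197 196 197 196 197
  197 197]
 [195 195 194 195 195 195 195 195 195 195 195 195 195 195 196 195 195 196
  196 196]
 [194 194 194 194 194 194 194 194 194 195 195 195 195 195 195 195 195 195
  195 196]
 [195 194 194 194 194 194 194 194 194 194 194 195 194 194 195 194 195 195
  195 195]
 [194 194 192 193 192 192 192 192 192 192 192 192 192 192 191 191 192 194
  195 196]
 [192 188 186 184 183 183 183 182 182 182 182 182 181 181 178 177 182 190
  195 196]
 [189 181 177 174 169 168 167 167 167 167 166 166 166 165 161 157 170 187
  195 196]
 [188 179 171 158 140 132 131 131 131
[... 708 characters left out ...]
 165 186
  195 197]
 [185 160 125  94  57  31  27  28  28  28  28  31  52  99 140 159 171 187
  195 197]
 [185 160 122  91  55  31  29  28  28  29  29  29  52 100 142 163 175 187
  194 196]
 [185 160 122  90  55  31  28  27  29  28  28  31  53 101 143 164 175 187
  194 195]
 [185 160 122  90  55  33  28  28  27  29  29  29  52 101 143 164 175 187
  194 195]
 [178 154 121  90  56  32  28  28  29  29  27  30  54 103 144 165 175 186
  194 195]
 [155 132 113  90  55  34  28  29  29  29  28  33  57 105 145 165 176 187
  194 195]
 [137 117 108  88  55  32  29  30  27  29  28  30  55 103 145 165 176 187
  195 196]
 [131 114 107  88  55  31  28  28  30  28  28  28  53 104 146 165 175 187
  195 197]]
```

View pics/wi3.png

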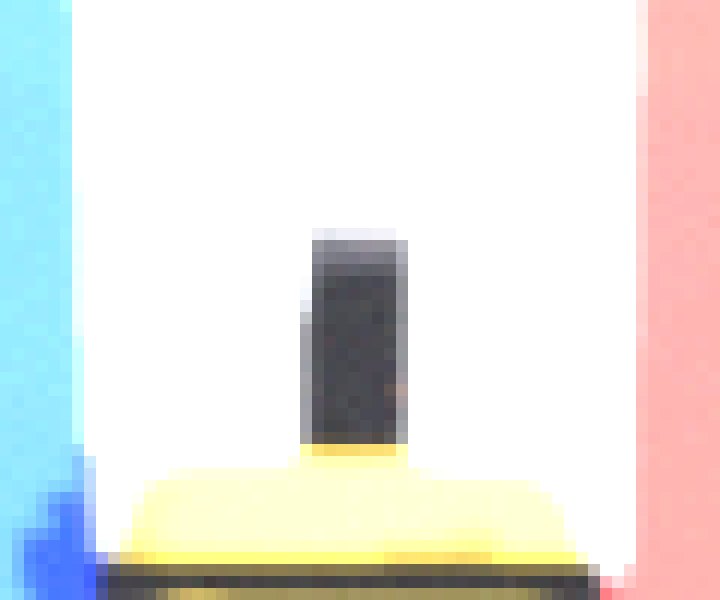

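The blade (320.4–328) is centred in the slot (319.9–329.2) and its front row is as predicted. I lower it with a force guard.

```bash
python3 - <<'E'
from h import *
o=st("a"); t=[556.42,173.24]
t=(np.array([555.3,172.1])+.9*np.array([.987,-.162])+1.3*np.array([.162,.987])).tolist()
for z in (183,172,158,144,141):
    r=line_to([*t,z],v=25,f_stop=4); hold(.15); st(z,r)
    if r: break
hold(.3); st("end")
for n in("scene","side","wrist"):
    c=camera(n); np.save(f"f_{n}.npy",c,allow_pickle=True)
    p=project(c,[*t,90]).astype(int); print(n,p)
    w=40 if n!="wrist" else 60
    im=c["image"][p[1]-w:p[1]+w,p[0]-w:p[0]+w]; cv2.imwrite(f"pics/f_{n}.png",cv2.resize(im,(400,400),interpolation=cv2.INTER_CUBIC))
cv2.imwrite("pics/f.png",np.hstack([cv2.imread("pics/f_side.png"),cv2.imread("pics/f_wrist.png")]))
E
```

```text
a 14.68 [556.4  173.23 191.03] F [-0.14  0.03 -1.94] M [-0.072  0.054 -0.034] grip 28.0 19.99
183 False 15.29 [556.5  173.27 183.11] F [ 0.27 -0.07 -1.54] M [-0.115  0.106 -0.05 ] grip 28.0 19.97
172 False 16.03 [556.51 173.27 172.16] F [ 0.34  0.49 -2.27] M [-0.101  0.063  0.022] grip 28.0 20.08
158 False 16.89 [556.5  173.26 158.17] F [ 0.65  1.04 -0.98] M [-0.091  0.084  0.058] grip 28.0 20.01
144 False 17.75 [556.51 173.24 144.17] F [-0.47  0.09 -0.52] M [-0.054  0.124 -0.022] grip 28.0 19.74
141 False 18.17 [556.44 173.23 141.03] F [ 1.12  0.39 -0.41] M [-0.125  0.046 -0.032] grip 28.0 20.12
end 18.47 [556.41 173.23 141.02] F [ 0.    0.56 -2.02] M [-0.083  0.049  0.019] grip 28.0 20.21
scene [340 212]
side [335 300]
wrist [326 267]
```

View pics/f.png

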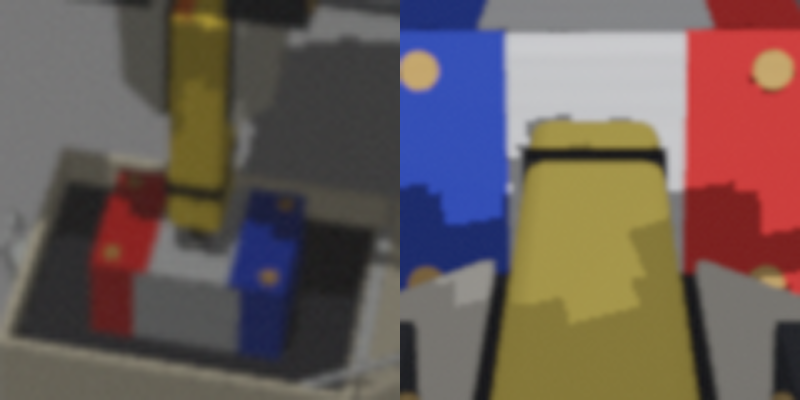

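```bash
python3 - <<'E'
from h import *
F=[]
for _ in range(15): hold(.05); o=get_obs(); F.append(np.r_[o["contact_force"],o["wrist_torque"]])
print("mean F,M",np.mean(F,0).round(3),o["time_s"])
a=np.radians(-9.3); ex=np.array([np.cos(a),np.sin(a)]); ey=np.array([-ex[1],ex[0]]); s=np.array([555.3,172.1])
c=np.load("f_side.npy",allow_pickle=True).item(); Q=lambda x,y,z:project(c,[*(s+x*ex+y*ey),z]).round(1)
print("side foot edge",Q(0,15,89),"slot far",Q(0,8,75),"mag corners",Q(35,25,75),Q(-35,25,75))
im=c["image"]; u=int(Q(0,15,89)[0]); print(im[290:318,u-2:u+2].mean(1).round(0).tolist())
print("red/white corner col rows",im[300:325,318:322].mean(1).round(0).tolist())
E
```

```text
mean F,M [ 0.012  0.097 -1.128 -0.095  0.066  0.007] 19.3667
side foot edge [334.  306.4] slot far [334.6 309.1] mag corners [313.9 312.8] [351.9 318.9]
[[38.0, 99.0, 112.0], [38.0, 99.0, 112.0], [38.0, 99.0, 112.0], [39.0, 99.0, 113.0], [38.0, 99.0, 112.0], [38.0, 98.0, 110.0], [36.0, 90.0, 101.0], [31.0, 64.0, 72.0], [29.0, 43.0, 48.0], [30.0, 56.0, 63.0], [34.0, 81.0, 92.0], [38.0, 94.0, 108.0], [39.0, 99.0, 112.0], [40.0, 99.0, 112.0], [39.0, 94.0, 107.0], [39.0, 77.0, 86.0], [41.0, 56.0, 60.0], [49.0, 52.0, 53.0], [63.0, 65.0, 66.0], [76.0, 77.0, 77.0], [106.0, 107.0, 106.0], [123.0, 124.0, 123.0], [126.0, 126.0, 125.0], [126.0, 126.0, 126.0], [127.0, 127.0, 126.0], [117.0, 117.0, 117.0], [97.0, 97.0, 97.0], [86.0, 87.0, 86.0]]
red/white corner col rows [[29.0, 32.0, 110.0], [32.0, 33.0, 120.0], [32.0, 34.0, 124.0], [32.0, 34.0, 132.0], [33.0, 35.0, 137.0], [32.0, 34.0, 138.0], [33.0, 35.0, 138.0], [34.0, 36.0, 139.0], [34.0, 38.0, 138.0], [36.0, 46.0, 136.0], [38.0, 49.0, 136.0], [37.0, 45.0, 137.0], [36.0, 40.0, 136.0], [33.0, 35.0, 123.0], [35.0, 36.0, 103.0], [36.0, 38.0, 93.0], [38.0, 38.0, 92.0], [38.0, 39.0, 92.0], [38.0, 38.0, 92.0], [38.0, 39.0, 92.0], [39.0, 40.0, 93.0], [39.0, 39.0, 93.0], [38.0, 38.0, 92.0], [40.0, 40.0, 92.0], [38.0, 39.0, 92.0]]
```

The mean force is about the probe's own weight (-1.1 N), there is no side force, and the depth agrees in the side view. I hand it in.

```bash
python3 -c "
from cell import *
print(sign_off())"
```

```text
the job is handed in; nothing more can be done
None
```

I handed the job in at about 19 s: the teslameter is held upright and still in the slot, display towards the red pole, with its depth line level with the magnet's top face to about 1 mm; the gripper carries its weight and there is no measurable side force.

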